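Take the glass globe off the bench lantern

ROBOT

A 6-joint arm with a two-finger parallel gripper is mounted at the origin on the work surface. World frame = base frame: x ahead of the robot, y to its left, z up, the work surface at z = 0. Lengths are in mm, angles in rad, forces in N, time in s.
With the tool pointing down it reaches from about 275 to 1000 mm from the base axis. Payload 8.4 kg.
Tool frame: the origin (TCP) lies where the fingers leave the gripper's body, on its centre line; the fingertips stand 73 mm ahead of it and the grasp point (between the pads) lies 54 mm ahead of it (grip_point_offset is the distance from the TCP to the grasp point, in mm); z points along the fingers, y is the direction in which the jaws open and shut (so a half turn about z gives the same grasp; the last joint's range is limited). The gripper opens to 85 mm and grips with 20 to 120 N. Pads are 22 mm wide; open, the fingers measure 114 mm over their backs; the gripper's body (76 mm by 85 mm) begins 54 mm behind the grasp point. The pads swing forward as they close: fully open they stand 13 mm farther back than shut.
Start: joints at [1.206, 0.353, 1.633, -0, 1.155, -0.002], TCP at [221.807, 584.32, 303.881] pointing down, gripper open.
Joint ranges: [-2.63, 2.63], [-0.92, 2.1], [0.06, 2.66], [-1.3, 4.44], [0, 2.69], [-3.02, 3.02]. Speed limits (rad/s): [2.22, 2.22, 2.79, 3.14, 3.14, 3.14].

INTERFACE

Orientations are given as [roll, pitch, yaw] about the fixed x, y, z axes, in that order (R = Rz(yaw) Ry(pitch) Rx(roll)).
In Python, from rig import sense, grab_frame, sign_off, grip_point_offset gives the robot as it stands. The module is installed in compiled form; this text tells all that it offers.
- The arm moves only by the tool drive_tool, never from a script. Its argument "targets" is one flat list of numbers, 7 for each row, row after row: the shift along the tool's x, y, z in m, then the turn, a rotation vector about the tool's x, y, z in rad, then the opening, from 0 (shut) to 1 (fully open). In form: [tx, ty, tz, wx, wy, wz, grip, tx, ty, tz, wx, wy, wz, grip, ...]. A call has 1 to 12 rows; each row is the pose to reach, as a shift and turn from the pose commanded when the call began, along the tool's axes at that moment; what a row does not reach only later rows make up. A row lasts 1/12 s, in which the tool goes at most 41.7 mm and 7.16 degrees, less where a joint would pass 70% of its speed; a pose out of reach is approached as far as the arm can. A call with a gripper value outside its range is refused whole. The fingers move at their own pace and stop on an object; "force" is the grip in N (left out, the last holds). Time passes only in rows, so rows that repeat a pose let the fingers close. It gives the time, the measured TCP pose, the force and the opening at its end, in the units of the state.
- sense(): the state, without advancing time (a new reading comes with each control period).
- grab_frame(name): name is "side" or "top"; returns a dict with "color" (420x560x3 uint8, blue, green, red), "vertical_fov" (degrees; the focal length in pixels is half the picture's height over the tangent of half this angle, whatever the lens; pixels are square), "cx", "cy" (the principal point, pixels), "world_from_camera" (4x4, takes a point from camera to world coordinates). Camera axes: x right, y down, z forward; pixel columns grow to the right and rows downward; lengths in mm; the calibration is good to about 2 mm. A picture is of the moment at which its call begins. There is no depth.
- sign_off(): hands the job in, once; it reports no verdict.
The state is a dict: "clock": time; "qpos": joint angles; "qvel": joint speeds; "joint_efforts": joint torques, N m; "eef_pos": TCP position; "tcp_rot": TCP orientation; "contact_force": force on the tool from outside, world axes, zero at the start; "wrist_torque": the same for the moment, N m; "opening": opening from 0.0 (shut) to 1.0 (fully open).
Only numpy, scipy, OpenCV 4.12 (cv2) and the standard library are available. Lean on these libraries where they do the work, as an engineer would, in place of code of your own. Each camera call takes 0.05 s, during which the arm holds its last target. There are 200 camera calls.

TASK

Take the opal glass globe off the lantern: turn it anticlockwise (seen from above) to its stop to free the bayonet catch, lift it straight out, and stand it upright in the middle of the rubber pad in the top tray. The glass is thin, so grip it gently, never wrench, bang or drop it, and set it down softly. Leave the climbing nut and the other gear where they are.

Things in the scene. Friction and masses are not known exactly. Their poses are not given: they have to be found in the camera images.
- globe: Loose opal white glass lamp globe: upright cylinder 54 mm across, slightly domed top, 90 mm tall, 0.1 to 0.2 kg. Origin at the centre of its underside, z up. The lowest 16.5 mm are a bare-metal collar 45 mm across with two lugs (9 mm wide, 4 mm thick, 3 mm above the foot, reaching 31.5 mm from the axis) along its +x and -x; above that glass.
- glass (a point): Point on the globe's axis at the best height to grip, 52 mm above its foot. The glass is straight-sided from 16.5 to 78 mm above the foot. It is thin and cracks under a strong grip: 20 to 30 N on each finger is safe and holds it without slipping.
- lantern: Round grey lantern base fixed to the bench, 104 mm across at the foot, 88 mm above; origin at the centre of its underside. On top is a bare-metal bayonet socket, 82 mm across, its rim 74.5 mm above the bench. The globe's foot stands on the socket's floor with 4 mm of play all round; a flange above its lugs holds it down.
- seat (a point): Centre of the socket's floor, 60 mm above the bench; axes as the lantern's. Locked start: globe x axis within 0.2 rad of this x axis. Turned anticlockwise from above, the globe meets a hard stop at about 1.1 rad from this x axis; from 0.95 rad to the stop its lugs lie under two slots and it lifts straight out. It turns freely, no spring or detent.
- trays: Three stacked clear acrylic trays fixed on the bench; origin at the centre of the underside, z up. Each 150 mm (its x) by 220 mm (its y), 40 mm tall, walls 4 mm; the top rim is 136 mm above the bench. A wall splits the top tray into two bays side by side along y, each 142 x 104 mm inside, floor 100 mm above the bench.
- pad: Square black rubber pad, 84 x 84 x 6 mm, fixed on the floor of one bay of the top tray (either bay). Origin at the centre of its underside, 100 mm above the bench; its upper face is 106 mm above the bench and the tray rim stands 30 mm above that.
- nut: Gold hexagonal climbing nut (six-sided bar, 46 mm long, 30 mm high), loose in the other bay of the top tray; origin at the centre of its underside. Leave it.
- ice_screw: Steel ice screw, 150 mm long with a hanger plate on one side, lying on the bench beyond the work; origin at mid-length on the bench. Leave it.
- headlamp: Grey plastic headlamp body, 45 x 62 x 43 mm, on the bench beyond the work; origin at the centre of its underside. Leave it.
- belay_device: Blue metal belay device with two slots and a keeper, about 100 x 50 x 26 mm, on the bench beyond the work; origin at the centre of its underside. Leave it.
Not all that is in view belongs to the job. Leave any orange or pink look-alike of the globe alone.

How it is judged (in metres and radians):
On the way, in this order (a step that is already met when the one before it is completed fails the run):
1. the globe is turned at least 0.85 rad from the locked position while still down in the socket (angle between the x axis of globe and the x axis of lantern, either way round above 0.85 rad and z of globe in the frame of seat below 0.006 m), for 0.1 s.
2. the globe is lifted clear of the socket, its foot at least 40 mm above the socket floor (z of globe in the frame of seat above 0.04 m), for 0.1 s.
At the end, for the whole second after the job is handed in: The globe has been let go and rests upright (within 0.12 rad) on the rubber pad, its foot within 5 mm of the pad's surface height and its axis within 18 mm of the pad's centre, at rest (under 0.02 m/s) (horizontal distance between globe and pad below 0.018 m and z of globe in the frame of pad between 0.001 and 0.011 m and angle between globe's own z axis and vertical below 0.12 rad and linear speed of globe below 0.02 m/s); the robot touches nothing.
It fails at once if the globe is squeezed or pushed by the fingers with more than 90 N in all (sum over both fingers' contacts) (contact force between the fingers and globe above 90 N).
It fails at once if the globe is wrenched or pulled against the lantern with more than 70 N (contact force between globe and lantern above 70 N).
It fails at once if the globe is dropped on, banged or pressed against the pad or trays with more than 45 N (contact force between globe and pad above 45 N or contact force between globe and trays above 45 N).
It fails at once if the globe is let fall: it moves faster than 0.45 m/s while not held (a drop of about 10 mm) (contact force between the fingers and globe below 0.3 N and linear speed of globe above 0.45 m/s).
It fails at once if the nut, ice screw, headlamp or belay device is moved more than 20 mm (distance of any of nut, ice_screw, headlamp, belay_device from where it was at the start of the episode above 0.02 m).
It also fails if it takes over 56 s, if anything falls off the work surface, if the arm or the gripper's body presses on something with over 40 N, if the wrist force passes 120 N, or if a joint passes its speed limit or range.

## Working session

There is one attempt and no reset: what is moved stays moved. The work goes in short steps, Python scripts to look and compute and a tool call to move; the robot and the scene stay as the last step left them, time stands still between calls to the robot, and variables do not carry over. Pictures are saved under pics/ and viewed, about 8 in all and at most 12, crops included, and the job is handed in when it is done.

Besides the shell and the picture viewer there is one more tool, called after "Emit:" by a JSON object that holds its "api" and its "payload", one argument or row to a line. drive_tool: Moves the arm, as the interface text tells. Its arguments: {"type":"object","properties":{"targets":{"type":"array"},"force":{"type":"number"}},"required":["targets"]}

```bash
mkdir -p pics; cat > h.py <<'E'
import numpy as np, cv2
from rig import *
def cam(n,save=None):
    f=grab_frame(n); im=f["color"]
    if save: cv2.imwrite(f"pics/{save}.png",im)
    f["f"]=im.shape[0]/2/np.tan(np.radians(f["vertical_fov"])/2)
    return f
def ray(f,u,v):
    T=np.array(f["world_from_camera"]); d=T[:3,:3]@np.array([(u-f["cx"])/f["f"],(v-f["cy"])/f["f"],1.])
    return T[:3,3],d/np.linalg.norm(d)
def plane(f,u,v,z):
    o,d=ray(f,u,v); return o+d*(z-o[2])/d[2]
def proj(f,p):
    T=np.array(f["world_from_camera"]); c=T[:3,:3].T@(np.array(p)-T[:3,3]); return np.array([f["cx"]+f["f"]*c[0]/c[2],f["cy"]+f["f"]*c[1]/c[2]])
E
python3 - <<'E'
from h import *
a=cam("side","s0"); b=cam("top","t0")
for f in (a,b): print(f["f"],f["cx"],f["cy"],np.round(f["world_from_camera"],3).tolist())
s=sense(); print(s, grip_point_offset)
cv2.imwrite("pics/both.png",cv2.resize(np.hstack([a["color"],b["color"]]),(800,300)))
E
```

```text
433.0842368976164 273.3570795083393 215.87520013860617 [[0.778, -0.383, 0.499, 93.803], [-0.628, -0.498, 0.597, -651.425], [0.02, -0.778, -0.628, 744.862], [0.0, 0.0, 0.0, 1.0]]
432.3037535084972 279.0751071775669 212.61244594318325 [[-0.016, -0.982, 0.188, 411.036], [-1.0, 0.014, -0.007, -28.106], [0.004, -0.188, -0.982, 1096.971], [0.0, 0.0, 0.0, 1.0]]
{'clock': 0.1, 'qpos': array([ 1.20559237e+00,  3.53550550e-01,  1.63406177e+00, -5.31585003e-06,
        1.15522250e+00, -2.39400509e-03]), 'qvel': array([-3.28273032e-04, -1.63887880e-03, -3.49683045e-03, -1.41699544e-05,
       -4.34457575e-04, -8.33296043e-04]), 'joint_efforts': array([-2.33498213e-03, -6.06346750e+01, -3.42821288e+01, -1.41602732e-04,
        4.09649103e-03,  3.36973278e-05]), 'eef_pos': array([221.68889462, 583.99372914, 303.25354852]), 'tcp_rot': array([-3.14035048e+00,  1.88695133e-06,  2.77878485e+00]), 'contact_force': array([-0.08732192, -0.07464973,  0.04616505]), 'wrist_torque': array([0.00192724, 0.0427856 , 0.04147632]), 'opening': 1.0035448370072129} 53.900000000000006
```

View pics/s0.png

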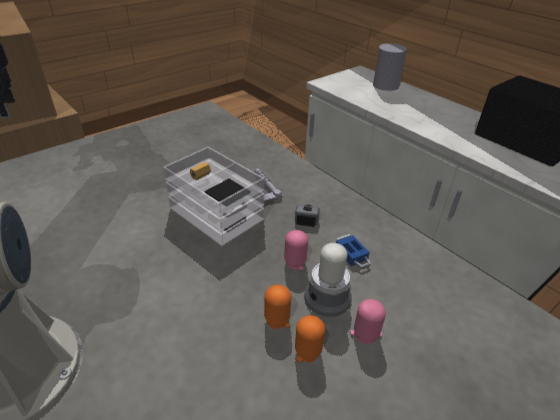

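View pics/t0.png

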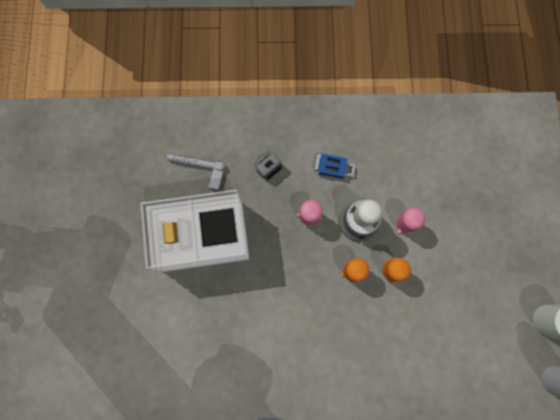

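Candidates for the globe are the white one on the lantern (side (333,262), top (368,211)), pink ones at side (296,248) and (370,320), and orange ones at side (278,305) and (310,338). By the description I choose the white one. The pad is the black square at top (218,227), and the nut is in the other bay at (169,233).

```bash
cat > m.py <<'E'
from h import *
a=cam("side"); b=cam("top")
def mask(f,lo,box,z=None):
    x0,y0,x1,y1=box; hsv=cv2.cvtColor(f["color"],cv2.COLOR_BGR2HSV)
    m=np.zeros(hsv.shape[:2],np.uint8); m[y0:y1,x0:x1]=lo(hsv[y0:y1,x0:x1].astype(int)).astype(np.uint8)*255
    n,l,st,c=cv2.connectedComponentsWithStats(m); k=1+np.argmax(st[1:,4]); print("comp",st[k],c[k])
    return (l==k).astype(np.uint8)
E
python3 - <<'E'
from m import *
mt=mask(b,lambda h:(h[...,2]>150)&(h[...,1]<50),(340,185,392,245))
ms=mask(a,lambda h:(h[...,2]>150)&(h[...,1]<50),(310,235,355,300))
for n,f,m in (("top",b,mt),("side",a,ms)):
    c=max(cv2.findContours(m,0,2)[0],key=cv2.contourArea); print(n,cv2.minEnclosingCircle(c),cv2.minAreaRect(c))
(cu,cv_),r=cv2.minEnclosingCircle(max(cv2.findContours(mt,0,2)[0],key=cv2.contourArea))
for z in (138,145,150): print(z,plane(b,cu,cv_,z))
mp=mask(b,lambda h:h[...,2]<50,(190,200,245,255))
c=max(cv2.findContours(mp,0,2)[0],key=cv2.contourArea); R=cv2.minAreaRect(c); print(R)
P=[plane(b,*p,106) for p in cv2.boxPoints(R)]; print(np.round(P),np.mean(P,0),[np.linalg.norm(P[i]-P[i-1]) for i in range(4)])
A=cv2.resize(a["color"][230:315,290:365],None,fx=5,fy=5,interpolation=2); B=cv2.resize(b["color"][185:255,335:405],(425,425),interpolation=2)
cv2.imwrite("pics/crop1.png",np.hstack([A,B]))
E
```

```text
comp [355 200  26  22 432] [368.21527778 209.83101852]
comp [322 243  24  16 294] [333.64285714 250.38095238]
top ((367.0833435058594, 209.0416717529297), 13.509666442871094) ((367.5, 210.5), (21.0, 25.0), 90.0)
side ((333.5, 251.5), 11.768702507019043) ((333.5, 250.5), (15.0, 23.0), 90.0)
138 [ 600.10498979 -234.26241858  138.        ]
145 [ 598.72488469 -232.75758012  145.        ]
150 [ 597.73909533 -231.6826955   150.        ]
comp [ 200  209   36   37 1071] [217.66853408 227.08309991]
((217.52627563476562, 227.06533813476562), (32.38306427001953, 33.4078483581543), 82.14668273925781)
[[602. 152. 106.]
 [612.  75. 106.]
 [536.  65. 106.]
 [527. 141. 106.]] [569.21386932 108.05848222 106.        ] [np.float64(76.14130092597149), np.float64(77.67501589804613), np.float64(76.29505832505583), np.float64(76.59239127022329)]
```

View pics/crop1.png

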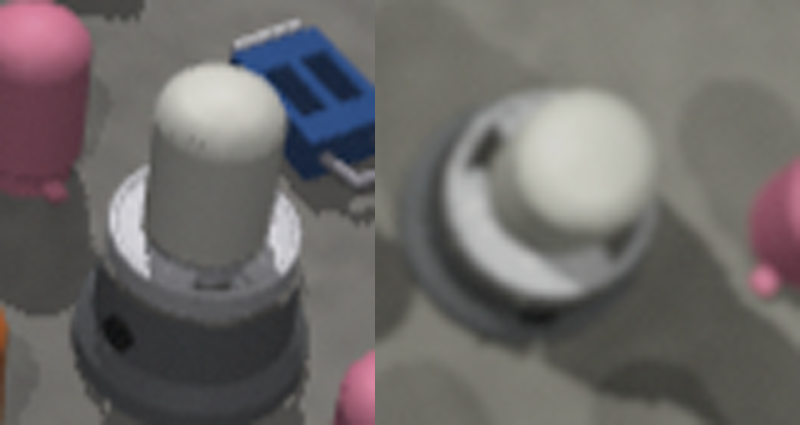

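The close crop shows the white globe on the lantern: a grey base with a bright socket and two dark slots, at about (353,209) and (375,224) in the top view. That confirms the choice. Next I'll combine the globe's centre from both views, and work out the first move.

```bash
cat >> h.py <<'E'
from scipy.spatial.transform import Rotation as Ro
def delta(p,yaw,s=None):
    s=s or sense(); R=Ro.from_euler('xyz',s["tcp_rot"]); Rt=Ro.from_euler('xyz',[np.pi,0,yaw])
    d=R.inv().apply(np.array(p)-s["eef_pos"])/1000; w=(R.inv()*Rt).as_rotvec()
    return np.round(d,4).tolist(),np.round(w,3).tolist()
E
python3 - <<'E'
from m import *
print("socket",plane(b,363.9,217.1,74.5))
s1,s2=plane(b,353.5,209.2,70),plane(b,375.4,224.5,70); print("slots",s1,s2,np.linalg.norm(s1-s2),np.arctan2(*(s1-s2)[[1,0]]))
for z in (140,145): print("globe top",z,plane(b,369.2,211.2,z))
# side view silhouette: white/grey glass, mid body
for p in ([600,-233],[594,-230],[595,-235],[600,-238]):
    print(p,"top px",proj(b,p+[143]),"side px mid/top",proj(a,p+[110]),proj(a,p+[150]))
R=cv2.fitEllipse(max(cv2.findContours(mask(b,lambda h:(h[...,2]>165)&(h[...,1]<50),(355,200,383,225)),0,2)[0],key=cv2.contourArea)); print(R)
print(delta([597,-234,260],0.6))
E
```

```text
socket [ 592.98259151 -239.18499691   74.5       ]
slots [ 613.6053901  -215.90530855   70.        ] [ 575.27474187 -266.87956844   70.        ] 63.77784697240029 0.9260414491889114
globe top 140 [ 594.67498728 -238.34634345  140.        ]
globe top 145 [ 593.71550848 -237.24787463  145.        ]
[600, -233] top px [366.97917361 208.65953268] side px mid/top [330.13654018 259.95794922] [332.15499953 245.83601076]
[594, -230] top px [365.79142723 211.2927086 ] side px mid/top [327.05958301 260.40295402] [328.99246528 246.27441621]
[595, -235] top px [367.98596424 210.82451408] side px mid/top [329.10013589 261.54365114] [331.09728828 247.40765402]
[600, -238] top px [369.19515231 208.62753197] side px mid/top [331.84058226 261.30560275] [333.91497541 247.17411594]
comp [357 200  23  21 364] [368.32417582 209.79945055]
((368.2445373535156, 209.78750610351562), (19.82952308654785, 21.769725799560547), 117.19892883300781)
([-0.6412, -0.6317, 0.0439], [-0.0, 0.0, 2.179])
```

```bash
python3 - <<'E'
from m import *
g=cv2.cvtColor(a["color"],cv2.COLOR_BGR2GRAY).astype(int); t=cv2.cvtColor(b["color"],cv2.COLOR_BGR2GRAY).astype(int)
for v in (248,252,256,264,270,274): print(v,g[v,316:352].tolist())
print()
for v in range(198,228,3): print(v,t[v,350:388].tolist())
E
```

```text
248 [109, 111, 113, 113, 113, 118, 147, 180, 188, 197, 205, 209, 211, 212, 213, 214, 216, 216, 217, 215, 213, 211, 208, 203, 202, 198, 193, 183, 162, 100, 49, 37, 37, 35, 36, 38]
252 [111, 112, 112, 113, 118, 139, 151, 161, 171, 181, 189, 198, 203, 207, 206, 205, 204, 204, 203, 202, 201, 203, 201, 198, 197, 195, 187, 178, 171, 164, 149, 93, 75, 63, 42, 38]
256 [113, 114, 112, 112, 100, 88, 110, 123, 125, 138, 145, 150, 155, 162, 166, 169, 169, 172, 176, 175, 174, 171, 168, 166, 162, 159, 152, 147, 142, 134, 113, 62, 38, 41, 60, 77]
264 [120, 163, 177, 148, 86, 90, 91, 93, 95, 97, 97, 99, 99, 100, 100, 99, 101, 100, 100, 100, 99, 99, 98, 98, 95, 94, 93, 90, 89, 86, 76, 75, 70, 55, 37, 37]
270 [212, 210, 181, 86, 89, 92, 94, 96, 96, 97, 98, 100, 100, 100, 99, 100, 101, 99, 99, 99, 98, 97, 96, 94, 93, 92, 91, 88, 100, 164, 194, 182, 129, 117, 102, 75]
274 [212, 205, 141, 88, 90, 93, 94, 96, 97, 98, 100, 99, 100, 101, 101, 100, 100, 99, 98, 98, 97, 97, 93, 93, 91, 90, 89, 100, 162, 194, 200, 197, 178, 177, 119, 120]

198 [111, 112, 111, 113, 113, 113, 113, 114, 112, 111, 112, 110, 111, 1
[... 1130 characters left out ...]
, 121, 128, 146, 162, 175, 184, 187, 191, 195, 198, 199, 200, 199, 199, 198, 197, 194, 190, 186, 178, 168, 158, 145, 132, 126, 124, 129, 131, 131, 130, 130]
219 [194, 194, 187, 164, 134, 114, 110, 110, 108, 107, 113, 129, 147, 162, 170, 174, 177, 179, 180, 182, 181, 179, 177, 172, 166, 159, 150, 138, 126, 119, 114, 103, 91, 99, 113, 125, 130, 131]
222 [184, 189, 192, 191, 178, 146, 113, 98, 95, 93, 93, 91, 93, 96, 104, 113, 122, 126, 127, 129, 132, 132, 128, 120, 109, 97, 87, 85, 99, 109, 105, 92, 84, 84, 84, 88, 97, 109]
225 [158, 181, 187, 189, 189, 189, 186, 174, 154, 127, 104, 91, 90, 92, 92, 95, 95, 96, 99, 103, 107, 107, 95, 76, 66, 69, 84, 103, 109, 98, 86, 81, 82, 81, 82, 80, 80, 80]
```

Emit:
{"api": "drive_tool", "payload": {
  "targets": [-0.32, -0.32, 0, 0, 0, 1.1, 1, -0.32, -0.32, 0, 0, 0, 1.1, 1, -0.32, -0.32, 0, 0, 0, 1.1, 1, -0.32, -0.32, 0, 0, 0, 1.1, 1, -0.32, -0.32, 0, 0, 0, 1.1, 1, -0.32, -0.32, 0, 0, 0, 1.1, 1, -0.32, -0.32, 0, 0, 0, 1.1, 1, -0.32, -0.32, 0, 0, 0, 1.1, 1, -0.32, -0.32, 0, 0, 0, 1.1, 1, -0.32, -0.32, 0, 0, 0, 1.1, 1, -0.32, -0.32, 0, 0, 0, 1.1, 1, -0.32, -0.32, 0, 0, 0, 1.1, 1]
}}

```text
clock: 1.4
eef_pos: [409.2, 166.9, 304.2]
tcp_rot: [3.14, 0.002, 1.675]
contact_force: [-0.8, 0.4, -0.6]
opening: 1.005
```

```bash
python3 -c "
from h import *
s=sense();print(s['clock'],s['eef_pos'],s['tcp_rot'],s['qpos'][5]);print(delta([597,-238.5,260],0.6))"
```

```text
1.4 [409.20537117 166.93620109 304.17846093] [3.14033073e+00 1.72436338e-03 1.67482424e+00] 0.28223363729053436
([-0.4227, 0.1446, 0.0451], [0.002, 0.001, 1.075])
```

Emit:
{"api": "drive_tool", "payload": {
  "targets": [-0.423, 0.145, 0.045, 0, 0, 1.075, 1, -0.423, 0.145, 0.045, 0, 0, 1.075, 1, -0.423, 0.145, 0.045, 0, 0, 1.075, 1, -0.423, 0.145, 0.045, 0, 0, 1.075, 1, -0.423, 0.145, 0.045, 0, 0, 1.075, 1, -0.423, 0.145, 0.045, 0, 0, 1.075, 1, -0.423, 0.145, 0.045, 0, 0, 1.075, 1, -0.423, 0.145, 0.045, 0, 0, 1.075, 1, -0.423, 0.145, 0.045, 0, 0, 1.075, 1, -0.423, 0.145, 0.045, 0, 0, 1.075, 1, -0.423, 0.145, 0.045, 0, 0, 1.075, 1, -0.423, 0.145, 0.045, 0, 0, 1.075, 1]
}}

```text
clock: 2.4
eef_pos: [599.2, -238.3, 258.1]
tcp_rot: [3.139, -0.0, 0.601]
contact_force: [-0.4, -0.1, 1.2]
opening: 0.997
```

```bash
python3 - <<'E'
from h import *
s=sense();print(s['clock'],s['eef_pos'],s['tcp_rot'],s['qpos'],s['contact_force']);print(delta([597,-238.5,167],0.6))
a=cam("side"); b=cam("top")
A=cv2.resize(a["color"][170:330,250:410],(400,400),interpolation=2); B=cv2.resize(b["color"][140:260,300:420],(400,400),interpolation=2)
cv2.imwrite("pics/above.png",np.hstack([A,B]))
E
```

```text
2.4 [ 599.152148   -238.28918491  258.0505297 ] [ 3.13910692e+00 -1.19892209e-04  6.00891559e-01] [-3.80320335e-01  4.26171740e-01  1.63190995e+00 -1.45303356e-03
  1.08137866e+00  5.90266303e-01] [-0.44208919 -0.11469487  1.18496767]
([-0.0019, -0.0013, 0.091], [0.002, -0.0, 0.001])
```

View pics/above.png

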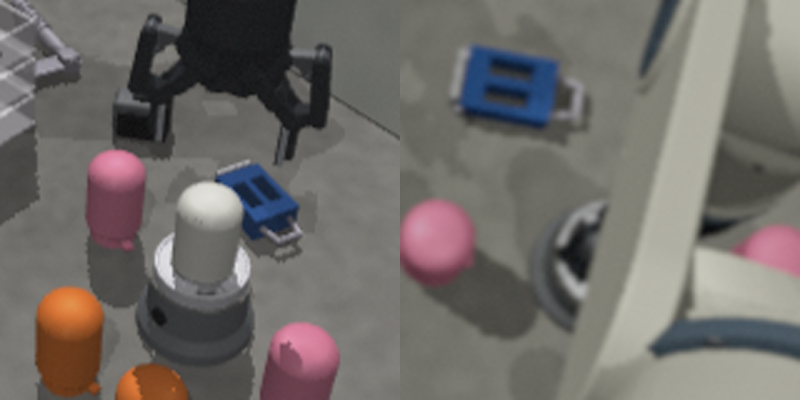

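Emit:
{"api": "drive_tool", "payload": {
  "targets": [0, 0, 0.02, 0, 0, 0, 1, 0, 0, 0.04, 0, 0, 0, 1, 0, 0, 0.06, 0, 0, 0, 1, 0, 0, 0.07, 0, 0, 0, 1, 0, 0, 0.07, 0, 0, 0, 1, 0, 0, 0.07, 0, 0, 0, 1]
}}

```text
clock: 3.0
eef_pos: [597.1, -232.5, 189.1]
tcp_rot: [-3.141, 0.0, 0.605]
contact_force: [0.4, -0.2, 0.9]
opening: 1.0
```

```bash
python3 - <<'E'
from h import *
s=sense();print(s['clock'],s['eef_pos'],s['tcp_rot'],s['contact_force'],s['wrist_torque']);print(delta([597,-238.5,167],0.6))
a=cam("side")
cv2.imwrite("pics/near.png",cv2.resize(a["color"][190:320,270:400],(600,600),interpolation=2))
E
```

```text
3.0 [ 597.0523642  -232.46358287  189.08203198] [-3.14091622e+00  3.37432358e-04  6.04603743e-01] [ 0.44310517 -0.21472549  0.87858267] [-0.03237924  0.01630839 -0.00936321]
([-0.0035, 0.005, 0.0221], [-0.001, 0.0, 0.005])
```

View pics/near.png

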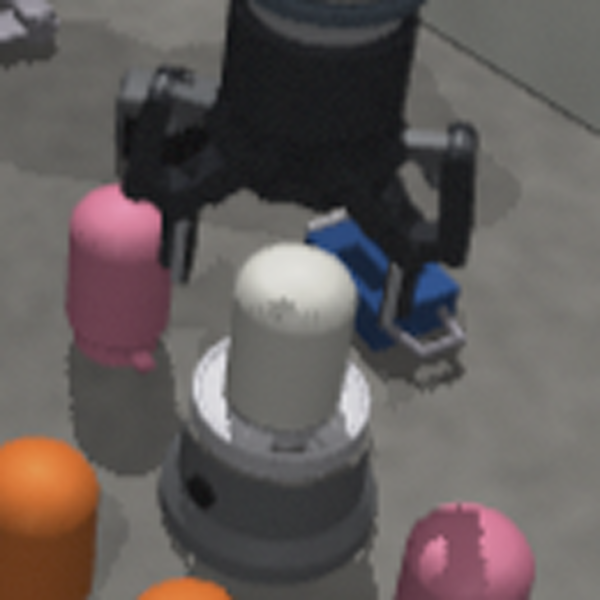

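Emit:
{"api": "drive_tool", "payload": {
  "targets": [-0.0018, 0.0025, 0.008, 0, 0, 0, 1, -0.0018, 0.0025, 0.016, 0, 0, 0, 1, -0.0018, 0.0025, 0.022, 0, 0, 0, 1, -0.0018, 0.0025, 0.022, 0, 0, 0, 0.75, -0.0018, 0.0025, 0.022, 0, 0, 0, 0.75, -0.0018, 0.0025, 0.022, 0, 0, 0, 0.75, -0.0018, 0.0025, 0.022, 0, 0, 0, 0.72, -0.0018, 0.0025, 0.022, 0, 0, 0, 0.72],
  "force": 22
}}

```text
clock: 3.72
eef_pos: [597.3, -236.5, 167.2]
tcp_rot: [3.141, -0.0, 0.604]
contact_force: [0.4, -0.3, -0.3]
opening: 0.72
```

```bash
python3 - <<'E'
from h import *
s=sense();print(s['clock'],s['eef_pos'],s['tcp_rot'],s['contact_force'],s['wrist_torque'],s['opening'])
a=cam("side")
cv2.imwrite("pics/near2.png",cv2.resize(a["color"][215:295,290:370],(600,600),interpolation=2))
E
```

```text
3.7167 [ 597.287311   -236.47553024  167.19730653] [ 3.14116940e+00 -2.86052757e-04  6.03757597e-01] [ 0.42487904 -0.32302766 -0.33662022] [0.02242347 0.01450111 0.00031025] 0.7197063130287165
```

View pics/near2.png

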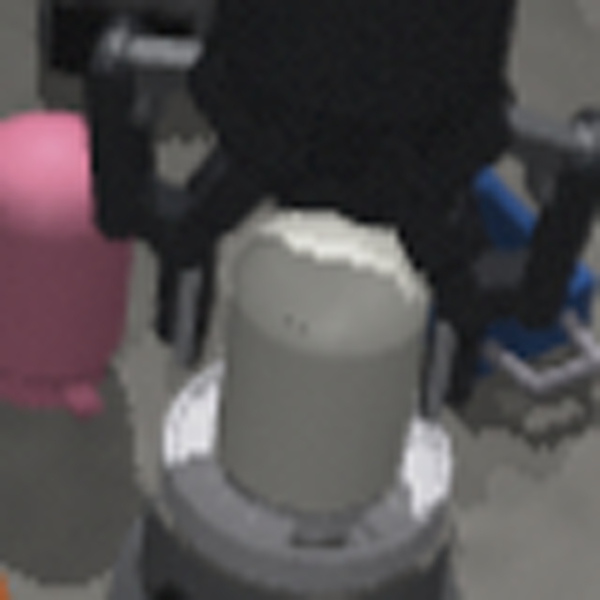

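Emit:
{"api": "drive_tool", "payload": {
  "targets": [-0.001, 0.0015, 0, 0, 0, 0, 0.72, -0.001, 0.0015, 0, 0, 0, 0, 0.68, -0.001, 0.0015, 0, 0, 0, 0, 0.66, -0.001, 0.0015, 0, 0, 0, 0, 0.64, -0.001, 0.0015, 0, 0, 0, 0, 0.62, -0.001, 0.0015, 0, 0, 0, 0, 0.58, -0.001, 0.0015, 0, 0, 0, 0, 0.55, -0.001, 0.0015, 0, 0, 0, 0, 0.55, -0.001, 0.0015, 0, 0, 0, 0, 0.55],
  "force": 24
}}

```text
clock: 4.52
eef_pos: [597.3, -238.4, 167.2]
tcp_rot: [3.141, -0.0, 0.604]
contact_force: [-0.7, -1.6, 4.0]
opening: 0.626
```

```bash
cat > st.py <<'E'
from h import *
s=sense();print(s['clock'],np.round(s['eef_pos'],1),np.round(s['tcp_rot'],3),"F",np.round(s['contact_force'],2),"T",np.round(s['wrist_torque'],3),"op",s['opening'],"q",np.round(s['qpos'],3))
E
python3 st.py
```

```text
4.5167 [ 597.3 -238.4  167.2] [ 3.141 -0.     0.604] F [-0.67 -1.59  3.98] T [-0.154  0.021 -0.015] op 0.6260175534037535 q [-0.382  0.528  1.697 -0.     0.916  0.585]
```

Emit:
{"api": "drive_tool", "payload": {
  "targets": [0, 0, 0, 0, 0, -0.04, 0.55, 0, 0, 0, 0, 0, -0.1, 0.55, 0, 0, 0, 0, 0, -0.16, 0.55, 0, 0, 0, 0, 0, -0.22, 0.55, 0, 0, 0, 0, 0, -0.28, 0.55, 0, 0, 0, 0, 0, -0.34, 0.55, 0, 0, 0, 0, 0, -0.4, 0.55, 0, 0, 0, 0, 0, -0.46, 0.55, 0, 0, 0, 0, 0, -0.52, 0.55, 0, 0, 0, 0, 0, -0.58, 0.55, 0, 0, 0, 0, 0, -0.6, 0.55, 0, 0, 0, 0, 0, -0.6, 0.55]
}}

```text
clock: 5.52
eef_pos: [597.2, -237.9, 167.1]
tcp_rot: [-3.141, -0.0, 1.205]
contact_force: [-0.7, 0.9, 5.2]
opening: 0.625
```

```bash
python3 st.py
```

```text
5.5167 [ 597.2 -237.9  167.1] [-3.141 -0.     1.205] F [-0.7   0.94  5.17] T [0.158 0.134 0.002] op 0.6250630427263674 q [-0.382  0.528  1.697  0.     0.916 -0.016]
```

Emit:
{"api": "drive_tool", "payload": {
  "targets": [0, 0, 0, 0, 0, -0.04, 0.55, 0, 0, 0, 0, 0, -0.08, 0.55, 0, 0, 0, 0, 0, -0.12, 0.55, 0, 0, 0, 0, 0, -0.16, 0.55, 0, 0, 0, 0, 0, -0.2, 0.55, 0, 0, 0, 0, 0, -0.24, 0.55, 0, 0, 0, 0, 0, -0.28, 0.55, 0, 0, 0, 0, 0, -0.28, 0.55]
}}

```text
clock: 6.18
eef_pos: [597.1, -238.0, 167.1]
tcp_rot: [-3.142, -0.0, 1.486]
contact_force: [-1.0, 0.3, 6.0]
opening: 0.629
```

```bash
python3 st.py
```

```text
6.1833 [ 597.1 -238.   167.1] [-3.142 -0.     1.486] F [-0.96  0.29  5.98] T [0.103 0.21  0.057] op 0.6285660820388868 q [-0.382  0.528  1.697  0.     0.916 -0.297]
```

Emit:
{"api": "drive_tool", "payload": {
  "targets": [0, 0, 0, 0, 0, -0.02, 0.55, 0, 0, 0, 0, 0, -0.04, 0.55, 0, 0, 0, 0, 0, -0.06, 0.55, 0, 0, 0, 0, 0, -0.08, 0.55, 0, 0, 0, 0, 0, -0.08, 0.55]
}}

```text
clock: 6.6
eef_pos: [597.0, -238.0, 167.1]
tcp_rot: [-3.141, -0.0, 1.565]
contact_force: [-1.2, 1.2, 6.7]
opening: 0.632
```

```bash
python3 st.py
```

```text
6.6 [ 597.  -238.   167.1] [-3.141 -0.     1.565] F [-1.2   1.19  6.67] T [ 0.08   0.375 -0.092] op 0.6318452407442454 q [-0.382  0.528  1.697  0.     0.917 -0.376]
```

Emit:
{"api": "drive_tool", "payload": {
  "targets": [0, 0, 0, 0, 0, -0.02, 0.55, 0, 0, 0, 0, 0, -0.04, 0.55, 0, 0, 0, 0, 0, -0.06, 0.55, 0, 0, 0, 0, 0, -0.08, 0.55, 0, 0, 0, 0, 0, -0.08, 0.55]
}}

```text
clock: 7.02
eef_pos: [596.0, -237.6, 167.1]
tcp_rot: [-3.139, -0.002, 1.643]
contact_force: [-5.3, 2.4, 10.4]
opening: 0.627
```

```bash
python3 st.py
```

```text
7.0167 [ 596.  -237.6  167.1] [-3.139e+00 -2.000e-03  1.643e+00] F [-5.26  2.38 10.42] T [ 0.346  1.021 -0.776] op 0.6267200949629967 q [-3.820e-01  5.280e-01  1.698e+00  1.000e-03  9.190e-01 -4.550e-01]
```

Emit:
{"api": "drive_tool", "payload": {
  "targets": [0, 0, 0, 0, 0, 0.02, 0.55, 0, 0, 0, 0, 0, 0.045, 0.55, 0, 0, 0, 0, 0, 0.045, 0.55]
}}

```text
clock: 7.27
eef_pos: [596.5, -237.7, 167.1]
tcp_rot: [-3.14, -0.001, 1.597]
contact_force: [-3.4, 2.2, 7.1]
opening: 0.629
```

```bash
python3 st.py
```

```text
7.2667 [ 596.5 -237.7  167.1] [-3.140e+00 -1.000e-03  1.597e+00] F [-3.39  2.15  7.09] T [ 0.331  0.592 -0.143] op 0.628522035732199 q [-3.820e-01  5.280e-01  1.698e+00  1.000e-03  9.170e-01 -4.080e-01]
```

Emit:
{"api": "drive_tool", "payload": {
  "targets": [0, 0, -0.002, 0, 0, 0, 0.55, 0, 0, -0.004, 0, 0, 0, 0.55, 0, 0, -0.006, 0, 0, 0, 0.55, 0, 0, -0.006, 0, 0, 0, 0.55]
}}

```text
clock: 7.6
eef_pos: [596.9, -238.1, 172.9]
tcp_rot: [-3.141, -0.0, 1.599]
contact_force: [0.0, -0.2, 0.9]
opening: 0.627
```

```bash
python3 st.py
```

```text
7.6 [ 596.9 -238.1  172.9] [-3.141 -0.     1.599] F [ 0.04 -0.16  0.87] T [-0.254  0.169 -0.   ] op 0.6269650208656454 q [-0.382  0.521  1.694 -0.     0.927 -0.41 ]
```

Emit:
{"api": "drive_tool", "payload": {
  "targets": [0, 0, -0.004, 0, 0, 0, 0.55, 0, 0, -0.008, 0, 0, 0, 0.55, 0, 0, -0.012, 0, 0, 0, 0.55, 0, 0, -0.016, 0, 0, 0, 0.55, 0, 0, -0.016, 0, 0, 0, 0.55]
}}

```text
clock: 8.02
eef_pos: [597.7, -238.4, 190.1]
tcp_rot: [3.14, 0.001, 1.599]
contact_force: [0.2, -1.0, -1.4]
opening: 0.627
```

```bash
python3 st.py
```

```text
8.0167 [ 597.7 -238.4  190.1] [3.140e+00 1.000e-03 1.599e+00] F [ 0.24 -0.97 -1.36] T [ 0.005  0.016 -0.034] op 0.627396833800113 q [-0.382  0.5    1.684 -0.     0.956 -0.41 ]
```

Emit:
{"api": "drive_tool", "payload": {
  "targets": [0, 0, -0.006, 0, 0, 0, 0.55, 0, 0, -0.016, 0, 0, 0, 0.55, 0, 0, -0.03, 0, 0, 0, 0.55, 0, 0, -0.045, 0, 0, 0, 0.55, 0, 0, -0.06, 0, 0, 0, 0.55, 0, 0, -0.075, 0, 0, 0, 0.55, 0, 0, -0.09, 0, 0, 0, 0.55, 0, 0, -0.1, 0, 0, 0, 0.55, 0, 0, -0.1, 0, 0, 0, 0.55, 0, 0, -0.1, 0, 0, 0, 0.55]
}}

```text
clock: 8.85
eef_pos: [597.3, -238.2, 289.5]
tcp_rot: [3.14, 0.0, 1.599]
contact_force: [-0.6, -0.0, -2.4]
opening: 0.626
```

```bash
python3 - <<'E'
from m import *
import st
a["color"],b["color"]
cv2.imwrite("pics/lift.png",np.hstack([cv2.resize(a["color"][110:330,140:400],(400,338)),cv2.resize(b["color"][130:300,120:420],(400,338))]))
try:
    mp=mask(b,lambda h:h[...,2]<50,(190,200,245,255)); c=max(cv2.findContours(mp,0,2)[0],key=cv2.contourArea); R=cv2.minAreaRect(c); print(R,plane(b,*R[0],106))
    hsv=cv2.cvtColor(a["color"],cv2.COLOR_BGR2HSV)
    mp=mask(a,lambda h:h[...,2]<45,(195,172,255,212)); c=max(cv2.findContours(mp,0,2)[0],key=cv2.contourArea); q=cv2.approxPolyDP(c,3,True)[:,0]; print(q.tolist()); M=cv2.moments(c); print("side pad",plane(a,M['m10']/M['m00'],M['m01']/M['m00'],106))
    for p in q: print(plane(a,*map(float,p),106))
except Exception as e: print(e)
print(delta([569,108,290],1.6))
E
```

```text
8.95 [ 596.7 -238.   288. ] [-3.140e+00 -1.000e-03  1.599e+00] F [-0.17 -0.03 -2.02] T [-0.066  0.004  0.07 ] op 0.6257238366921966 q [-0.382  0.395  1.608  0.     1.14  -0.41 ]
comp [ 200  209   37   37 1084] [217.62822878 227.10516605]
((217.45858764648438, 227.07467651367188), (32.656341552734375, 33.54448699951172), 82.14668273925781) [568.92321148 108.22048312 106.        ]
comp [206 179  37  22 400] [223.465 189.54 ]
[[242, 187], [228, 179], [206, 192], [219, 200]]
side pad [567.70641817 115.93716045 106.        ]
[611.5290828   96.58938987 106.        ]
[603.66852725 148.2605576  106.        ]
[527.15913001 133.57649382 106.        ]
[534.50809244  85.81602982 106.        ]
([0.3467, -0.018, -0.0018], [-0.001, -0.001, -0.001])
```

View pics/lift.png

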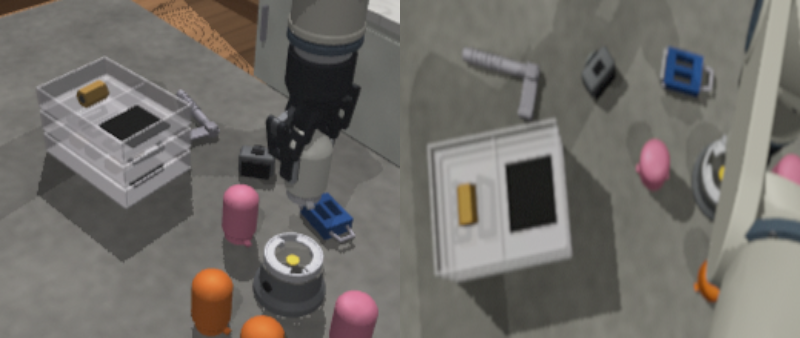

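Emit:
{"api": "drive_tool", "payload": {
  "targets": [0.012, -0.001, -0.002, 0, 0, 0, 0.55, 0.035, -0.003, -0.002, 0, 0, 0, 0.55, 0.07, -0.005, -0.002, 0, 0, 0, 0.55, 0.108, -0.007, -0.002, 0, 0, 0, 0.55, 0.148, -0.009, -0.002, 0, 0, 0, 0.55, 0.188, -0.011, -0.002, 0, 0, 0, 0.55, 0.228, -0.013, -0.002, 0, 0, 0, 0.55, 0.266, -0.015, -0.002, 0, 0, 0, 0.55, 0.3, -0.016, -0.002, 0, 0, 0, 0.55, 0.327, -0.017, -0.002, 0, 0, 0, 0.55, 0.347, -0.018, -0.002, 0, 0, 0, 0.55, 0.347, -0.018, -0.002, 0, 0, 0, 0.55]
}}

```text
clock: 9.95
eef_pos: [568.3, 112.1, 290.2]
tcp_rot: [-3.14, -0.001, 1.602]
contact_force: [0.6, -0.1, -1.5]
opening: 0.624
```

Emit:
{"api": "drive_tool", "payload": {
  "targets": [0, 0, 0, 0, 0, 0, 0.55, 0, 0, 0, 0, 0, 0, 0.55, 0, 0, 0, 0, 0, 0, 0.55]
}}

```text
clock: 10.2
eef_pos: [569.2, 107.4, 290.5]
tcp_rot: [-3.141, 0.0, 1.598]
contact_force: [-0.4, 0.4, -1.2]
opening: 0.625
```

```bash
python3 - <<'E'
from m import *
import st
print(delta([569,108,225],1.6))
cv2.imwrite("pics/overpad.png",np.hstack([cv2.resize(a["color"][110:250,140:300],(457,400),interpolation=2),cv2.resize(b["color"][180:290,140:250],(330,400))]))
# foot of held globe projected, for comparison
e=sense()["eef_pos"]; print("foot px",proj(a,[e[0],e[1],e[2]-107]),proj(a,[569,108,106]))
E
```

```text
10.3 [569.4 107.3 290.7] [-3.141  0.     1.598] F [ 0.17 -0.06 -2.19] T [-0.034  0.023 -0.023] op 0.6309244743440944 q [ 0.184  0.296  1.746 -0.     1.1    0.157]
([0.0007, -0.0004, 0.0657], [-0.0, 0.0, -0.002])
foot px [224.34088749 164.60958078] [225.62504256 190.82245353]
```

View pics/overpad.png

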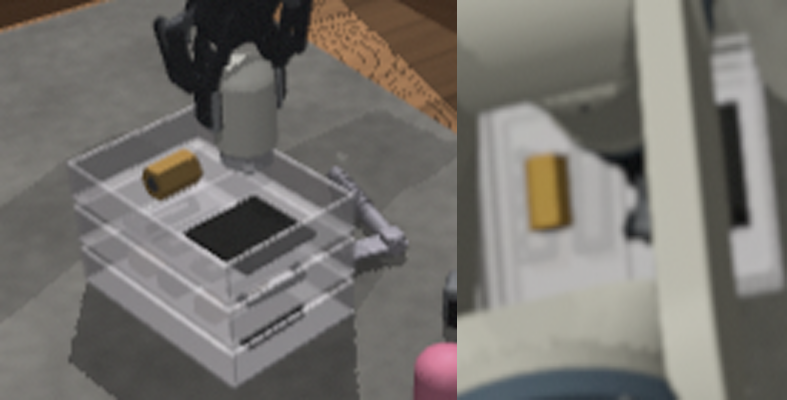

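Emit:
{"api": "drive_tool", "payload": {
  "targets": [0, 0, 0.008, 0, 0, 0, 0.55, 0, 0, 0.018, 0, 0, 0, 0.55, 0, 0, 0.03, 0, 0, 0, 0.55, 0, 0, 0.042, 0, 0, 0, 0.55, 0, 0, 0.053, 0, 0, 0, 0.55, 0, 0, 0.061, 0, 0, 0, 0.55, 0, 0, 0.067, 0, 0, 0, 0.55, 0, 0, 0.07, 0, 0, 0, 0.55, 0, 0, 0.07, 0, 0, 0, 0.55, 0, 0, 0.07, 0, 0, 0, 0.55]
}}

```text
clock: 11.13
eef_pos: [569.6, 108.2, 221.0]
tcp_rot: [3.141, -0.0, 1.599]
contact_force: [0.7, 1.4, -1.5]
opening: 0.626
```

```bash
python3 st.py
```

```text
11.1333 [569.6 108.2 221. ] [ 3.141 -0.     1.599] F [ 0.68  1.43 -1.46] T [ 0.029  0.033 -0.041] op 0.6263091439165448 q [ 0.185  0.376  1.806 -0.     0.96   0.157]
```

Foot should be about 8 mm above the pad; I'll ease down to just above it.

Emit:
{"api": "drive_tool", "payload": {
  "targets": [0, 0, 0.002, 0, 0, 0, 0.55, 0, 0, 0.004, 0, 0, 0, 0.55, 0, 0, 0.006, 0, 0, 0, 0.55, 0, 0, 0.007, 0, 0, 0, 0.55, 0, 0, 0.007, 0, 0, 0, 0.55, 0, 0, 0.007, 0, 0, 0, 0.55]
}}

```text
clock: 11.63
eef_pos: [569.4, 108.1, 213.9]
tcp_rot: [-3.142, 0.0, 1.599]
contact_force: [-0.7, 0.3, -1.1]
opening: 0.627
```

```bash
python3 st.py
```

```text
11.6333 [569.4 108.1 213.9] [-3.142  0.     1.599] F [-0.7   0.35 -1.09] T [-0.035  0.027 -0.006] op 0.6269392323910175 q [ 0.185  0.384  1.812 -0.     0.946  0.157]
```

Emit:
{"api": "drive_tool", "payload": {
  "targets": [0, 0, 0.0005, 0, 0, 0, 0.55, 0, 0, 0.001, 0, 0, 0, 0.55, 0, 0, 0.0013, 0, 0, 0, 0.55, 0, 0, 0.0013, 0, 0, 0, 0.55]
}}

```text
clock: 11.97
eef_pos: [569.5, 108.1, 213.1]
tcp_rot: [3.141, 0.0, 1.599]
contact_force: [-1.5, -0.4, 5.0]
opening: 0.624
```

```bash
python3 st.py
```

```text
11.9667 [569.5 108.1 213.1] [3.141 0.    1.599] F [-1.53 -0.39  5.02] T [-0.066  0.449  0.024] op 0.6238941714796011 q [ 0.185  0.385  1.812 -0.     0.944  0.157]
```

Emit:
{"api": "drive_tool", "payload": {
  "targets": [0, 0, 0, 0, 0, 0, 0.62, 0, 0, 0, 0, 0, 0, 0.64, 0, 0, 0, 0, 0, 0, 0.67, 0, 0, 0, 0, 0, 0, 0.7, 0, 0, 0, 0, 0, 0, 0.75, 0, 0, 0, 0, 0, 0, 0.82, 0, 0, 0, 0, 0, 0, 0.9, 0, 0, 0, 0, 0, 0, 0.9, 0, 0, 0, 0, 0, 0, 0.9]
}}

```text
clock: 12.72
eef_pos: [569.4, 108.2, 212.6]
tcp_rot: [-3.142, -0.0, 1.599]
contact_force: [0.0, -0.1, -0.6]
opening: 0.895
```

```bash
python3 st.py
```

```text
12.7167 [569.4 108.2 212.6] [-3.142 -0.     1.599] F [ 0.05 -0.07 -0.58] T [-0.003  0.031  0.022] op 0.8953577267076217 q [0.185 0.386 1.812 0.    0.943 0.157]
```

Released cleanly with no residual force, so I'll raise straight up and then back away towards the base so both cameras can see.

Emit:
{"api": "drive_tool", "payload": {
  "targets": [0, 0, -0.006, 0, 0, 0, 0.9, 0, 0, -0.018, 0, 0, 0, 0.9, 0, 0, -0.036, 0, 0, 0, 0.9, 0, 0, -0.06, 0, 0, 0, 0.9, 0, 0, -0.09, 0, 0, 0, 0.9, 0, 0, -0.12, 0, 0, 0, 0.9, 0, 0, -0.14, 0, 0, 0, 0.9, 0, 0, -0.15, 0, 0, 0, 0.9, 0, 0, -0.15, 0, 0, 0, 0.9]
}}

```text
clock: 13.47
eef_pos: [570.3, 108.3, 365.9]
tcp_rot: [3.137, -0.001, 1.599]
contact_force: [0.1, -0.4, 0.4]
opening: 0.9
```

Emit:
{"api": "drive_tool", "payload": {
  "targets": [-0.02, 0.02, 0, 0, 0, 0, 0.9, -0.05, 0.04, 0, 0, 0, 0, 0.9, -0.08, 0.06, 0, 0, 0, 0, 0.9, -0.11, 0.08, 0, 0, 0, 0, 0.9, -0.14, 0.1, 0, 0, 0, 0, 0.9, -0.17, 0.12, 0, 0, 0, 0, 0.9, -0.2, 0.14, 0, 0, 0, 0, 0.9, -0.23, 0.16, 0, 0, 0, 0, 0.9, -0.25, 0.17, 0, 0, 0, 0, 0.9, -0.26, 0.18, 0, 0, 0, 0, 0.9, -0.26, 0.18, 0, 0, 0, 0, 0.9, -0.26, 0.18, 0, 0, 0, 0, 0.9]
}}

```text
clock: 14.47
eef_pos: [756.2, -147.0, 360.3]
tcp_rot: [-3.139, -0.001, 1.598]
contact_force: [-0.6, 0.3, 0.2]
opening: 0.901
```

```bash
python3 - <<'E'
from m import *
import st
cv2.imwrite("pics/final.png",np.hstack([cv2.resize(a["color"][110:250,140:300],(457,400),interpolation=2),cv2.resize(b["color"][180:290,140:250],(330,400),interpolation=2)]))
print("expected globe at (569,108): top px",proj(b,[569,108,184]),"side px top/foot",proj(a,[569,108,196]),proj(a,[569,108,106]),"pad top px",proj(b,[569,108,106]))
E
```

```text
14.5667 [ 755.9 -145.8  361.5] [-3.140e+00 -1.000e-03  1.599e+00] F [0.12 0.77 0.75] T [0.026 0.005 0.023] op 0.9013820270874493 q [-0.193  0.546  1.208  0.     1.389 -0.221]
expected globe at (569,108): top px [212.61072075 221.37399245] side px top/foot [223.76290463 160.16566748] [225.62504256 190.82245353] pad top px [217.55416706 227.04053538]
```

View pics/final.png

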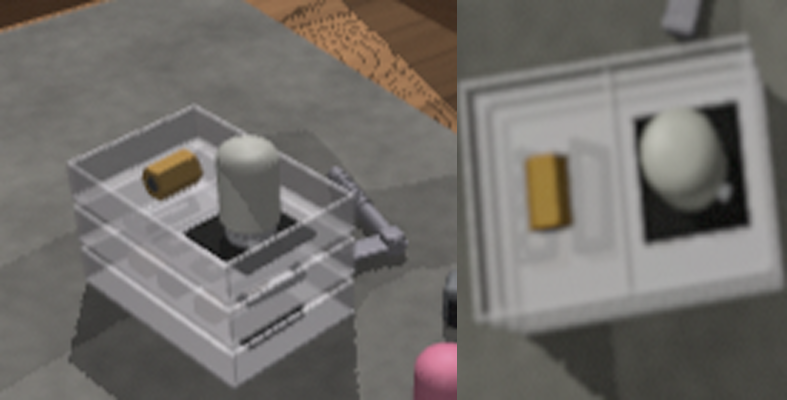

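The globe stands upright on the pad. The dome centre is at top px (214,221), against (213,221) expected for the pad's centre. The nut is in place, and the arm is clear.

```bash
python3 -c "
from rig import sign_off
print(sign_off())"
```

```text
the job is handed in; nothing more can be done
None
```

The globe is off the lantern and standing upright on the rubber pad, and I handed the job in at about 14.6 s of the 56 s allowed. The sign-off reports no verdict, so success rests on the checks below.

**What I did:**
- **Grip:** I held the white globe at 24 N.
- **Turn:** I turned it anticlockwise about 1.0 rad until it met the stop, with about 0.8 N·m at the wrist, then eased back 0.045 rad.
- **Lift:** It came straight out with no catching.
- **Set down:** It touched the pad with about 6 N, and I let it go there and moved the arm clear.

**Last checks:**
- **Position:** The top view puts the globe's dome within about 2 px (roughly 4 mm) of where it should be over the pad's centre. The limit is 18 mm.
- **Upright:** The globe looks upright in both views.
- **Other gear:** The nut still lies in its bay. I did not look again at the headlamp and belay device after the placing, but the arm never went near them on the bench.
- **Arm:** It was well clear, and the force reading was within noise, about 1 N.

**What disagreed:**
- **Globe position:** The two cameras differed by about 4 mm on where the globe stood. I took a value between them and corrected it by a close look at the finger gaps.
- **Pad position:** The side view was off by about 8 mm because part of the pad was seen through the acrylic, so I used the top view.

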